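Grind the coffee: seat the lid and hold the grinder's switch down

TASK

The coffee grinder has beans in its cup; like most small grinders it only runs while its lid is pressed down. Pick up the loose lid, put it on the grinder with its tongue in the pocket on the grinder's side, press it down until it sits level on the rim and keep it pressed so that the grinder runs for at least three seconds. Push steadily but do not lean on it (less than 40 N), leave the dark mug, the timer and the teaspoon where they are, and finish while still holding the lid pressed down.

Things in the scene. Friction and masses are not known exactly. Their poses are not given: they have to be found in the camera images.
- grinder: Cordless coffee grinder, white plastic with a steel shell, held to the worktop by its suction foot: round body 92 mm across at the top, rim at z 110 mm, with an open steel cup 72 mm wide in its top; the coffee beans in it lie at least 25 mm below the rim. Down its -x side runs a spine that ends at the rim in an open-topped switch pocket. Origin: centre of its underside, on the worktop; z up.
- grinder_cup (a point): Centre of the cup's mouth, at the height of the rim, 110 mm above the grinder's origin. Same axes as the grinder.
- grinder_pocket (a point): Centre of the mouth of the switch pocket, at rim height, 52 mm from the cup's centre along the grinder's -x. Inside, the pocket measures 20 mm along y by 12 mm along x; the top of the black spring plunger stands 7 mm below the rim.
- switch (a joint): Travel (m) of the plunger in the pocket: 0 up, grows downward; the seated, level lid presses it to 0.005 (motor runs from 0.004, end stop 0.008). Its spring pushes up with 2 N at 0, 3.5 N at 0.005: left alone, the lid stands 5 mm (3 degrees) proud on the tongue's side and rises again when let go; pressing it level takes about 8 N on its middle.
- lid: Loose white lid, 65 to 125 g, 50 mm high, upright on the worktop at first. Origin: centre of the plug's underside; z up. The plug tapers from 58 to 66 mm across and enters the cup. Flange 92 mm across, its underside 12 mm above the origin, its top at 22 mm in the middle. Seated level, its axes agree with the grinder's and its origin is 98 mm above the grinder's.
- lid_grip (a point): Point on the lid's axis 45 mm above its origin, 5 mm below the flat top of the grip, which stands on the lid along its x: an oblong 62 mm long with half-round ends, 26 mm wide (along the lid's y; take it across this), 3 mm rounded edges, top 50 mm above the origin. Same axes as the lid.
- lid_tongue (a point): Lower end of the lid's tongue, 52 mm from its axis along its -x, level with the plug's underside. The tongue (13 mm along y, 6 mm along x) hangs under an ear 27 mm wide that juts 62 mm out from the lid's axis.
- mug_dark: Bystander: empty mug, dark above and light below, with a handle, 84 x 115 x 91 mm; origin at the centre of its underside.
- timer: Bystander: round clockwork kitchen timer, 68 mm across and 55 mm high, red above and white below; origin at the centre of its underside.
- teaspoon: Bystander: steel teaspoon lying flat, 132 x 26 x 9 mm; origin at the centre of its underside.
Mind the look-alikes: they are no part of the job. Leave any green or pink look-alike of the lid alone.

How it is judged (in metres and radians):
On the way, in this order (a step that is already met when the one before it is completed fails the run):
1. the lid is lifted off the worktop (height (world z) of lid above 0.03 m), for 0.2 s.
2. the lid sits level on the rim with its tongue in the pocket, and the grinder runs for three seconds on end (value of joint switch above 0.004 m and angle between lid's own z axis and vertical below 0.03 rad and horizontal distance between lid_grip and grinder_cup below 0.006 m and horizontal distance between lid_tongue and grinder_pocket below 0.007 m and contact force between the fingers and lid above 2.5 N), for 3 s.
At the end, for the whole second after the job is handed in: The lid is on the grinder, level within 1.7 degrees, within 2 mm of fully down, centred within 6 mm, its tongue within 7 mm of the pocket's middle; the fingers press it (over 2.5 N), the switch is down more than 4 mm, nothing moves. Mug, timer, teaspoon within 3 cm of their starts (all of step 2 and z of lid in the frame of grinder below 0.1 m and linear speed of lid below 0.02 m/s and distance of each of mug_dark, timer, teaspoon from where it was at the start of the episode below 0.03 m); the arm keeps its last pose, push and grip.
It fails at once if the lid is pushed onto the grinder with more than 40 N (contact force between lid and grinder above 40 N).
It fails at once if the dark mug, the timer or the teaspoon is displaced by more than 3 cm (distance of any of mug_dark, timer, teaspoon from where it was at the start of the episode above 0.03 m).
It also fails if it takes over 58 s, if anything falls off the work surface, if the arm or the gripper's body presses on something with over 40 N, if the wrist force passes 120 N, or if a joint passes its speed limit or range.

ROBOT

A 6-joint arm with a two-finger parallel gripper is mounted at the origin on a cart in front of the work surface, level with it; the furniture and walls round the work are solid. World frame = base frame: x ahead of the robot, y to its left, z up, the work surface at z = 0. Lengths are in m, angles in degrees, forces in N, time in s.
With the tool pointing down it reaches from about 0.375 to 0.9 m from the base axis. Payload 3.1 kg.
Tool frame: the origin (TCP) lies at the very end of the fingers, on their centre line; the grasp point (between the pads) lies 19 mm behind it; z points along the fingers, y is the line along which they close (so a half turn about z gives the same grasp; the last joint's range is limited). The gripper opens to 87 mm and grips with 3 to 60 N. Pads are 19 mm wide; open, the fingers measure 117 mm over their backs; the gripper's body (75 mm by 190 mm) begins 51 mm behind the grasp point.
Start: joints at [56.007, 30.224, 82.088, -0, 67.689, -10.227], TCP at [0.252, 0.572, 0.223] pointing down, gripper open.
Joint ranges: [-176.69, 176.69], [-43.24, 126.21], [12.49, 139.97], [-82, 262], [0, 151.66], [-163.58, 163.58]. Speed limits (degrees/s): [159.86, 159.86, 180, 180, 180, 180].

INTERFACE

Orientations are given as [roll, pitch, yaw] about the fixed x, y, z axes, in that order (R = Rz(yaw) Ry(pitch) Rx(roll)).
In Python, from bench import robot gives the robot as it stands.
- The arm moves only by the tool servo_tool, never from a script. Its argument "motion" is a list of rows, each a list of 3 entries, a list of its own where there are three numbers: the shift along the tool's x, y, z in units of 0.4 m (1.0 is 0.4 m), then the turn about the tool's z in units of 30 degrees (1.0 is 30 degrees), then the closure, from 0 (fully open) to 1 (shut). A call has 1 to 20 rows; each row shifts and turns the commanded pose from where the row before left it, along the tool's axes as they then stand; what a row does not reach is not made up. A row lasts 1/10 s, in which the tool goes at most 50 mm and 8.59 degrees, less where a joint would pass 70% of its speed; a pose out of reach is approached as far as the arm can. A call with a number of a shift or a turn outside -1 to 1 is refused whole. A call with a gripper value outside its range is refused whole. The fingers move at their own pace and stop on an object; "grip_force" is the grip in N (left out, the last holds). Time passes only in rows, so rows that do not move let the fingers close. It gives the time, the measured TCP pose, the force, the opening and the grip force at its end, in the units of the state.
- robot.read_state(): the state, without advancing time (a new reading comes with each control period).
- robot.grab_frame(name): name is "scene" or "top" or "wrist"; returns a dict with "pixels" (384x512x3 uint8, red, green, blue), "fx", "fy", "cx", "cy" (pixels), "world_to_cam" (4x4, takes a point from world to camera coordinates). Camera axes: x right, y down, z forward; pixel columns grow to the right and rows downward; lengths in m; the calibration is good to about 2 mm. A picture is of the moment at which its call begins. There is no depth.
- robot.finish_job(): hands the job in; it is judged then, once.
The state is a dict: "t": time; "joint_positions": joint angles; "dq": joint speeds; "joint_torque": joint torques, N m; "tool_pos": TCP position; "ee_rot": TCP orientation; "force": force on the tool from outside, world axes, zero at the start; "ft_torque": the same for the moment, N m; "gripper_width": finger opening in m; "grasp_force": force on a finger pad.
Only numpy, scipy, OpenCV 4.12 (cv2) and the standard library are available. Lean on these libraries where they do the work, as an engineer would, in place of code of your own. Each camera call takes 0.05 s, during which the arm holds its last target. There are 200 camera calls.

## Working session

There is one attempt and no reset: what is moved stays moved. The work goes in short steps, Python scripts to look and compute and a tool call to move; the robot and the scene stay as the last step left them, time stands still between calls to the robot, and variables do not carry over. Pictures are saved under pics/ and viewed, at most 10 in all, crops included, and the job is handed in when it is done.

Besides the shell and the picture viewer there is one more tool, called after "Emit:" as name([rows], argument=value, ...), one row to a line, values as JSON. servo_tool: Moves the arm, as the interface text tells. Shifts and turns lie within -1 to 1; 1 stands for 0.4 m of shift or 30 degrees of turn. Its arguments: {"type":"object","properties":{"motion":{"type":"array","items":{"type":"array"}},"grip_force":{"type":"number"}},"required":["motion"]}

```bash
mkdir -p pics; python3 - <<'E'
from bench import robot
import cv2,json,numpy as np
for n in("top","scene"):
    f=robot.grab_frame(n); cv2.imwrite(f"pics/{n}0.png",f["pixels"][:,:,::-1])
    print(n,f["fx"],f["fy"],f["cx"],f["cy"],np.round(f["world_to_cam"],4).tolist())
print(robot.read_state())
E
```

```text
top 467.9441431802356 467.9441431802356 263.78381676310113 186.83067624929785 [[-0.0108, -0.9999, 0.0007, 0.0502], [-0.9965, 0.0107, -0.0832, 0.5998], [0.0832, -0.0015, -0.9965, 1.1204], [0.0, 0.0, 0.0, 1.0]]
scene 367.07122496543826 367.07122496543826 259.157195369401 188.0660193657558 [[0.4787, -0.8778, 0.0163, -0.2412], [-0.6737, -0.3792, -0.6343, 0.4749], [0.563, 0.2926, -0.7729, 0.7997], [0.0, 0.0, 0.0, 1.0]]
{'t': 0.1, 'joint_positions': array([ 5.60047414e+01,  3.02726683e+01,  8.21487033e+01, -2.81094255e-04,
        6.76898132e+01, -1.02289662e+01]), 'dq': array([ 0.05829678, -0.1264774 , -0.15642994,  0.05595113, -0.03686598,
       -0.11730655]), 'joint_torque': array([ 1.30460257e-04, -4.40987670e+01, -1.77151537e+01,  6.34584110e-02,
        5.34584722e-02, -3.24676853e-05]), 'tool_pos': array([0.25149701, 0.57144846, 0.2216818 ]), 'ee_rot': array([-1.79890536e+02, -1.94887170e-02,  1.56233796e+02]), 'force': array([ 0.05011136,  0.2915741 , -0.51870698]), 'ft_torque': array([-0.03420377,  0.02816249, -0.00781944]), 'grasp_force': 0.0, 'gripper_width': 0.0870822889676736}
```

View pics/top0.png

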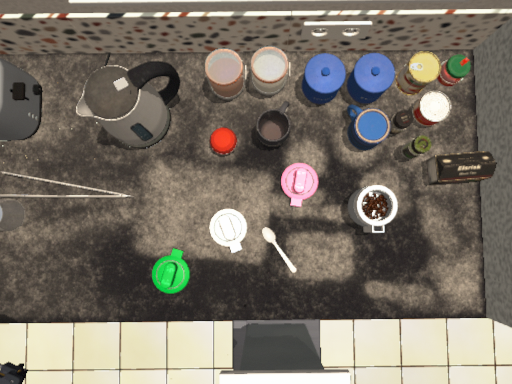

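View pics/scene0.png

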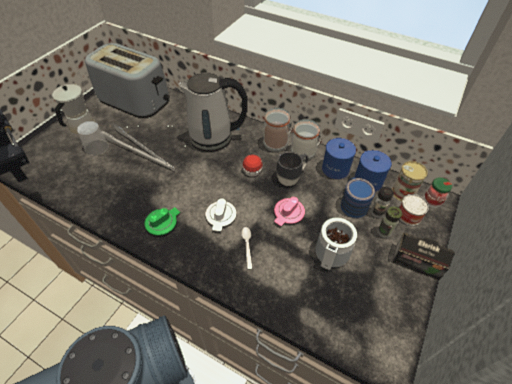

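The top view shows the white lid at about (228,228) with its tongue at (236,247). The grinder is at about (376,206) with its pocket at (378,229). Next I'll enlarge both.

```bash
python3 - <<'E'
import cv2,numpy as np
im=cv2.imread("pics/top0.png")
a=cv2.resize(im[200:260,195:262],None,fx=6,fy=6,interpolation=cv2.INTER_CUBIC)
b=cv2.resize(im[178:238,344:411],None,fx=6,fy=6,interpolation=cv2.INTER_CUBIC)
cv2.imwrite("pics/crop.png",np.hstack([a[:,:396],b[:,:396]]))
E
```

```text
(no output)
```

View pics/crop.png

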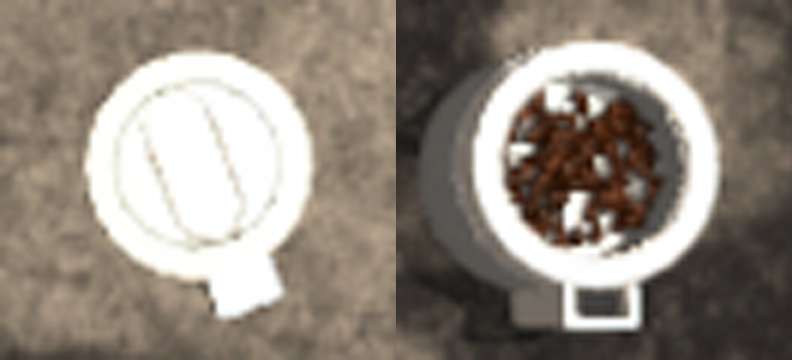

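```bash
cat >h.py <<'E'
import numpy as np
def ray(f,u,v,z):
    M=np.array(f["world_to_cam"]);R,t=M[:3,:3],M[:3,3];c=-R.T@t
    d=R.T@np.array([(u-f["cx"])/f["fx"],(v-f["cy"])/f["fy"],1]);return c+d*(z-c[2])/d[2]
def proj(f,P):
    M=np.array(f["world_to_cam"]);q=np.atleast_2d(P)@M[:3,:3].T+M[:3,3]
    return np.c_[f["fx"]*q[:,0]/q[:,2]+f["cx"],f["fy"]*q[:,1]/q[:,2]+f["cy"]]
E
python3 - <<'E'
from bench import robot
from h import *
import cv2
f=robot.grab_frame("top");im=f["pixels"]
c=lambda x,y,ox,oy:((x+.5)/6-.5+ox,(y+.5)/6-.5+oy)
A=ray(f,*c(199.5,166,195,200),.015)
B=ray(f,*c(252,306,195,200),.016)
d=A-B;print("lid",A,"ear r",np.hypot(*d[:2]),"yaw",np.degrees(np.arctan2(d[1],d[0])))
g=[ray(f,*c(x,y,195,200),.05) for x,y in((150,95),(210,240))]
print("grip dir",np.degrees(np.arctan2(*(g[0]-g[1])[[1,0]])))
A=ray(f,*c(200,164.5,344,178),.11);B=ray(f,*c(207,303,344,178),.11)
d=A-B;print("grinder",A,"r",np.hypot(*d[:2]),np.degrees(np.arctan2(d[1],d[0])))
# mask-based
m=(im.min(2)>200).astype(np.uint8)
for nm,(x0,x1,y0,y1) in dict(lid=(200,256,203,258),gr=(350,402,180,236)).items():
    s=np.zeros_like(m);s[y0:y1,x0:x1]=m[y0:y1,x0:x1]
    cs=max(cv2.findContours(s,0,1)[0],key=cv2.contourArea)[:,0]
    z=.015 if nm=="lid" else .11
    W=np.array([ray(f,*p,z)[:2] for p in cs]);C=W.mean(0)
    for _ in range(8):
        r=np.hypot(*(W-C).T);k=abs(r-np.median(r))<.004
        s_=np.linalg.lstsq(np.c_[2*W[k],np.ones(k.sum())],(W[k]**2).sum(1),rcond=None)[0];C=s_[:2]
    e=W[r>.056]-C
    print(nm,C,np.median(r),"yaw",np.degrees(np.arctan2(*(-e.mean(0))[::-1])),r.max(),len(e))
E
```

```text
lid [0.50262289 0.13293199 0.015     ] ear r 0.06073870494010463 yaw 20.397173801275454
grip dir 22.278350833526364
grinder [ 0.54925809 -0.21115724  0.11      ] r 0.051955488631317125 1.1257928038535372
lid [0.50320403 0.13298182] 0.04502714214424483 yaw 18.32102048339796 0.06270601331722853 14
gr [ 0.54976613 -0.21076672] 0.04522900588867374 yaw 0.6700841896644903 0.061957596893946164 15
```

Emit:
servo_tool([
  [[0, 0, 0], -0.2433, 0],
  [[0, 0, 0], -0.2433, 0],
  [[0, 0, 0], -0.2433, 0],
  [[0, 0, 0], -0.2433, 0],
  [[0, 0, 0], -0.2433, 0],
  [[0, 0, 0], -0.2433, 0],
  [[0, 0, 0], 0, 0],
], grip_force=40)

```text
t: 0.85
tool_pos: [0.2517, 0.5717, 0.2222]
ee_rot: [-180.0, -0.0, -160.0]
force: [-0.4, -0.4, 0.4]
gripper_width: 0.0872
grasp_force: 0.0
```

Emit:
servo_tool([
  [[-0.018, -0.1037, 0], 0, 0],
  [[-0.018, -0.1037, 0], 0, 0],
  [[-0.018, -0.1037, 0], 0, 0],
  [[-0.018, -0.1037, 0], 0, 0],
  [[-0.018, -0.1037, 0], 0, 0],
  [[-0.018, -0.1037, 0], 0, 0],
  [[-0.018, -0.1037, 0], 0, 0],
  [[-0.018, -0.1037, 0], 0, 0],
  [[-0.018, -0.1037, 0], 0, 0],
  [[-0.018, -0.1037, 0], 0, 0],
  [[-0.018, -0.1037, 0], 0, 0],
  [[-0.018, -0.1037, 0], 0, 0],
  [[0, 0, 0], 0, 0],
  [[0, 0, 0], 0, 0],
])

```text
t: 2.25
tool_pos: [0.5036, 0.1331, 0.2223]
ee_rot: [180.0, -0.0, -160.2]
force: [-0.3, 0.7, 0.2]
gripper_width: 0.087
grasp_force: 0.0
```

```bash
python3 - <<'E'
from bench import robot
from h import *
import cv2
f=robot.grab_frame("wrist");s=robot.read_state()
print(s["tool_pos"],s["ee_rot"],s["force"],s["joint_positions"])
im=f["pixels"][:,:,::-1].copy()
cv2.imwrite("pics/w1raw.png",im)
def draw(P,c): cv2.polylines(im,[np.int32(proj(f,P)*8)],True,c,1,cv2.LINE_AA,3)
def w(L,o,y): a=np.radians(y);return np.array(L)@np.array([[np.cos(a),np.sin(a),0],[-np.sin(a),np.cos(a),0],[0,0,1]])+o
t=np.linspace(0,2*np.pi,60)
o=[.503,.133,0]
draw(w(np.c_[.046*np.cos(t),.046*np.sin(t),0*t+.016],o,20),(255,0,0))
draw(w([[-.062,-.0135,.016],[-.062,.0135,.016],[-.045,.0135,.016],[-.045,-.0135,.016]],o,20),(0,0,255))
draw(w(np.c_[.013*np.cos(t)+np.sign(np.cos(t))*.018,.013*np.sin(t),0*t+.05],o,20),(0,160,0))
cv2.imwrite("pics/w1.png",im)
E
```

```text
[0.50288727 0.13400342 0.2222805 ] [ 1.79948734e+02 -6.33021455e-02 -1.60116364e+02] [ 1.01444838  0.1372787  -0.10730882] [ 2.58787288e+00  2.22428930e+01  9.69587483e+01  3.44886478e-02
  6.08740444e+01 -1.07312542e+02]
```

View pics/w1.png

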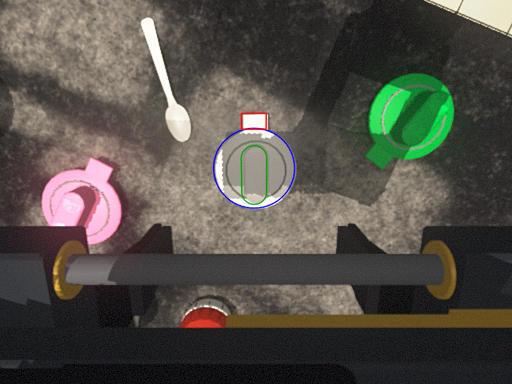

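The overlay of my lid estimate matches the wrist view: flange at (254,167), ear at (254,121). The spoon, timer and look-alikes are clear of the fingers, so I'll descend and grip.

Emit:
servo_tool([
  [[0, 0, 0.075], 0, 0],
  [[0, 0, 0.075], 0, 0],
  [[0, 0, 0.075], 0, 0],
  [[0, 0, 0.075], 0, 0],
  [[0, 0, 0.075], 0, 0],
  [[0, 0, 0.065], 0, 0],
  [[0, 0, 0.025], 0, 0],
  [[0, 0, 0.025], 0, 0],
  [[0, 0, 0], 0, 0],
  [[0, 0, 0], 0, 1],
  [[0, 0, 0], 0, 1],
  [[0, 0, 0], 0, 1],
  [[0, 0, 0], 0, 1],
  [[0, 0, 0], 0, 1],
  [[0, 0, 0], 0, 1],
  [[0, 0, 0], 0, 1],
  [[0, 0, 0], 0, 1],
  [[0, 0, 0], 0, 1],
  [[0, 0, 0], 0, 1],
], grip_force=40)

```text
t: 4.2
tool_pos: [0.5035, 0.1339, 0.0265]
ee_rot: [180.0, -0.0, -160.0]
force: [0.0, 0.6, 0.3]
gripper_width: 0.0259
grasp_force: 40.0
```

Emit:
servo_tool([
  [[0, 0, -0.02], 0, 1],
  [[0, 0, -0.06], 0, 1],
  [[0, 0, -0.09], 0, 1],
  [[0, 0, -0.09], 0, 1],
  [[0, 0, -0.09], 0, 1],
  [[0, 0, -0.09], 0, 1],
  [[0, 0, -0.06], 0, 1],
  [[0, 0, -0.03], 0, 1],
  [[0, 0, 0], 0.211, 1],
  [[0, 0, 0], 0.211, 1],
  [[0, 0, 0], 0.211, 1],
  [[0, 0, 0], 0, 1],
])

```text
t: 5.4
tool_pos: [0.5026, 0.1339, 0.2378]
ee_rot: [-180.0, -0.1, -179.0]
force: [0.0, 0.2, 0.0]
gripper_width: 0.0253
grasp_force: 40.0
```

Emit:
servo_tool([
  [[-0.006, -0.04, 0], 0, 1],
  [[-0.01, -0.08, 0], 0, 1],
  [[-0.01, -0.0863, 0], 0, 1],
  [[-0.01, -0.0863, 0], 0, 1],
  [[-0.01, -0.0863, 0], 0, 1],
  [[-0.01, -0.0863, 0], 0, 1],
  [[-0.01, -0.0863, 0], 0, 1],
  [[-0.01, -0.0863, 0], 0, 1],
  [[-0.01, -0.0863, 0], 0, 1],
  [[-0.007, -0.07, 0], 0, 1],
  [[-0.004, -0.04, 0], 0, 1],
  [[-0.003, -0.029, 0], 0, 1],
  [[0, 0, 0], 0, 1],
  [[0, 0, 0], 0, 1],
])

```text
t: 6.8
tool_pos: [0.5493, -0.2093, 0.2382]
ee_rot: [179.9, -0.1, -178.9]
force: [-0.3, 0.8, -1.4]
gripper_width: 0.0257
grasp_force: 40.0
```

```bash
cat >ov.py <<'E'
from bench import robot
from h import *
import cv2,sys
s=robot.read_state();print(s["t"],s["tool_pos"],s["ee_rot"],s["force"],s["gripper_width"])
def w(L,o,y): a=np.radians(y);return np.array(L)@np.array([[np.cos(a),np.sin(a),0],[-np.sin(a),np.cos(a),0],[0,0,1]])+o
t=np.linspace(0,2*np.pi,60)
out=[]
for n in ("wrist","scene"):
    f=robot.grab_frame(n);im=f["pixels"][:,:,::-1].copy()
    k=1 if n=="wrist" else 3
    if k==3: im=cv2.resize(im,None,fx=3,fy=3,interpolation=cv2.INTER_CUBIC)
    def draw(P,c): cv2.polylines(im,[np.int32(((proj(f,P)+.5)*k-.5)*8)],True,c,1,cv2.LINE_AA,3)
    o=s["tool_pos"]-[0,0,.0263];y=s["ee_rot"][2]+180
    draw(w(np.c_[.046*np.cos(t),.046*np.sin(t),0*t+.016],o,y),(255,0,0))
    draw(w([[-.062,-.0135,.016],[-.062,.0135,.016],[-.045,.0135,.016],[-.045,-.0135,.016]],o,y),(0,0,255))
    draw(w([[-.049,-.0065,0],[-.055,-.0065,0],[-.055,.0065,0],[-.049,.0065,0]],o,y),(0,0,255))
    g=[.5495,-.211,0]
    draw(w(np.c_[.046*np.cos(t),.046*np.sin(t),0*t+.11],g,1),(255,0,255))
    draw(w(np.c_[.036*np.cos(t),.036*np.sin(t),0*t+.11],g,1),(255,0,255))
    draw(w([[-.046,-.01,.11],[-.058,-.01,.11],[-.058,.01,.11],[-.046,.01,.11]],g,1),(0,160,0))
    if k==3:
        u,v=proj(f,[.5495,-.211,.13])[0]*3; im=im[int(v-192):int(v+192),int(u-144):int(u+144)]
    out.append(im)
cv2.imwrite(sys.argv[1],np.hstack(out))
E
python3 ov.py pics/p1.png
```

```text
6.8 [ 0.54932967 -0.20933706  0.23824216] [ 1.79918049e+02 -5.81784045e-02 -1.78909764e+02] [-0.29618304  0.8294925  -1.36240226] 0.025745273896520954
```

View pics/p1.png

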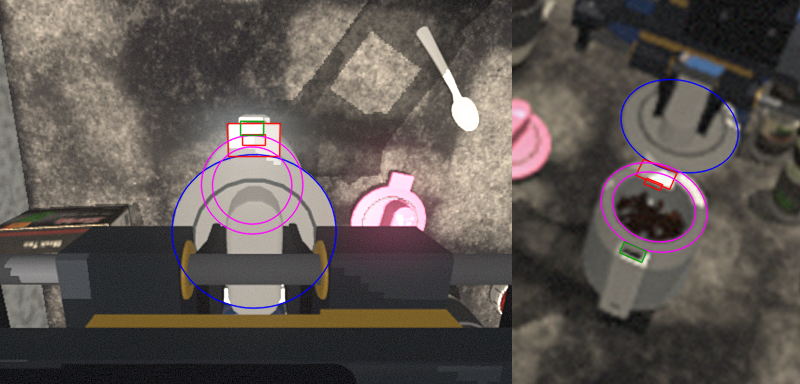

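Emit:
servo_tool([
  [[0, -0.004, 0.03], 0, 1],
  [[0, 0, 0.06], 0, 1],
  [[0, 0, 0.06], 0, 1],
  [[0, 0, 0.05], 0, 1],
  [[0, 0, 0.03], 0, 1],
  [[0, 0, 0], 0, 1],
  [[0, 0, 0], 0, 1],
])

```text
t: 7.6
tool_pos: [0.5501, -0.212, 0.1467]
ee_rot: [-180.0, 0.0, -178.9]
force: [-0.6, 0.3, -1.3]
gripper_width: 0.0253
grasp_force: 40.0
```

```bash
python3 ov.py pics/p2.png; python3 - <<'E'
import cv2,numpy as np
im=cv2.imread("pics/p2.png")
a=cv2.resize(im[80:205,180:330],(480,400),interpolation=cv2.INTER_CUBIC)
cv2.imwrite("pics/p2c.png",np.hstack([a,np.pad(im[:,512:],((0,16),(0,0),(0,0)))]))
E
```

```text
7.6 [ 0.55005793 -0.21204961  0.14666691] [-1.79990481e+02  1.39379154e-02 -1.78936364e+02] [-0.55630403  0.29667993 -1.34456115] 0.02527477138255587
```

View pics/p2c.png

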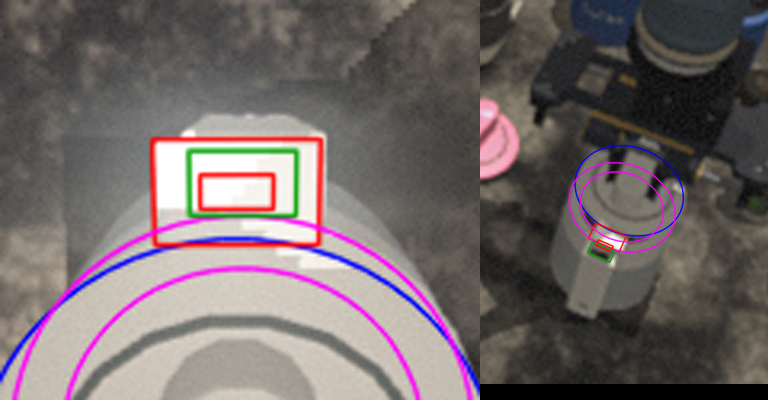

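```bash
python3 - <<'E'
from bench import robot
from h import *
import cv2
f=robot.grab_frame("wrist");a=f["pixels"][95:175,205:305,::-1]
print(np.round(f["world_to_cam"],4).tolist(),f["fx"],f["cx"],f["cy"])
g=robot.grab_frame("scene");u,v=np.int32(proj(g,[.5,-.211,.11])[0]);b=g["pixels"][v-25:v+25,u-18:u+18,::-1]
top=cv2.imread("pics/top0.png")[215:240,362:397]
R=lambda i,s:cv2.resize(i,s,interpolation=cv2.INTER_CUBIC)
print(u,v)
cv2.imwrite("pics/z.png",np.hstack([R(a,(500,400)),R(b,(288,400))]))
E
```

```text
[[-0.0173, 0.9998, -0.0006, 0.2219], [0.9652, 0.0169, 0.2609, -0.5397], [0.2608, 0.004, -0.9654, 0.1746], [0.0, 0.0, 0.0, 1.0]] 329.32190984172115 254.10697138739093 193.22120991900007
331 246
```

View pics/z.png

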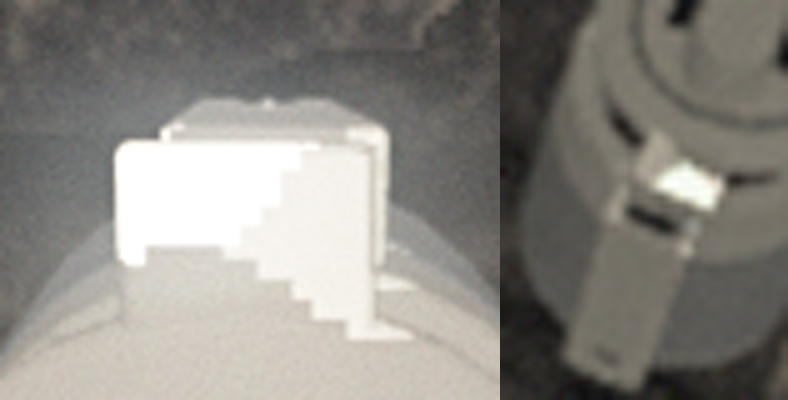

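The wrist zoom shows the pocket's outer rim spanning x 161–388 and the ear spanning 115–376. The pocket therefore lies about 3 mm to +y of the ear, so I'll shift and turn slightly, then lower.

Emit:
servo_tool([
  [[0, 0.0038, 0], 0.03, 1],
  [[0, 0, 0], 0, 1],
  [[0, 0, 0.008], 0, 1],
  [[0, 0, 0.008], 0, 1],
  [[0, 0, 0.008], 0, 1],
  [[0, 0, 0.008], 0, 1],
  [[0, 0, 0.006], 0, 1],
  [[0, 0, 0], 0, 1],
  [[0, 0, 0], 0, 1],
])

```text
t: 8.7
tool_pos: [0.5497, -0.2106, 0.1312]
ee_rot: [180.0, -0.0, -179.9]
force: [0.6, -0.5, -1.4]
gripper_width: 0.025
grasp_force: 40.0
```

Emit:
servo_tool([
  [[0, 0, 0.0025], 0, 1],
  [[0, 0, 0.0025], 0, 1],
  [[0, 0, 0.0025], 0, 1],
  [[0, 0, 0], 0, 1],
  [[0, 0, 0], 0, 1],
  [[0, 0, 0], 0, 1],
])

```text
t: 9.3
tool_pos: [0.5499, -0.2107, 0.1286]
ee_rot: [-180.0, 0.0, -179.9]
force: [1.0, 1.3, 1.2]
gripper_width: 0.0257
grasp_force: 40.0
```

Force rose from −1.4 to 1.2 N, which fits the plunger's spring. I'll go on down in small steps.

Emit:
servo_tool([
  [[0, 0, 0.0025], 0, 1],
  [[0, 0, 0.0025], 0, 1],
  [[0, 0, 0], 0, 1],
  [[0, 0, 0], 0, 1],
  [[0, 0, 0], 0, 1],
])

```text
t: 9.8
tool_pos: [0.5499, -0.2107, 0.1264]
ee_rot: [-180.0, 0.0, -179.9]
force: [0.3, 0.7, 2.2]
gripper_width: 0.0259
grasp_force: 40.0
```

Emit:
servo_tool([
  [[0, 0, 0.0025], 0, 1],
  [[0, 0, 0], 0, 1],
  [[0, 0, 0], 0, 1],
  [[0, 0, 0], 0, 1],
])

```text
t: 10.2
tool_pos: [0.5499, -0.2107, 0.1255]
ee_rot: [-180.0, 0.0, -179.9]
force: [1.1, 0.8, 3.0]
gripper_width: 0.0259
grasp_force: 40.0
```

Emit:
servo_tool([
  [[0, 0, 0.0015], 0, 1],
  [[0, 0, 0], 0, 1],
  [[0, 0, 0], 0, 1],
  [[0, 0, 0], 0, 1],
])

```text
t: 10.6
tool_pos: [0.5499, -0.2107, 0.1248]
ee_rot: [-180.0, 0.0, -179.9]
force: [1.8, 0.4, 1.3]
gripper_width: 0.0256
grasp_force: 40.0
```

Emit:
servo_tool([
  [[0, 0, 0.001], 0, 1],
  [[0, 0, 0], 0, 1],
  [[0, 0, 0], 0, 1],
  [[0, 0, 0], 0, 1],
])

```text
t: 11.0
tool_pos: [0.5499, -0.2107, 0.1245]
ee_rot: [-180.0, 0.0, -179.9]
force: [1.3, -0.3, 4.0]
gripper_width: 0.0256
grasp_force: 40.0
```

Emit:
servo_tool([
  [[0, 0, 0.001], 0, 1],
  [[0, 0, 0], 0, 1],
  [[0, 0, 0], 0, 1],
  [[0, 0, 0], 0, 1],
])

```text
t: 11.4
tool_pos: [0.5499, -0.2107, 0.1245]
ee_rot: [-180.0, 0.0, -179.9]
force: [1.2, 0.6, 6.4]
gripper_width: 0.0259
grasp_force: 40.0
```

Emit:
servo_tool([
  [[0, 0, 0.001], 0, 1],
  [[0, 0, 0], 0, 1],
  [[0, 0, 0], 0, 1],
  [[0, 0, 0], 0, 1],
])

```text
t: 11.8
tool_pos: [0.5499, -0.2107, 0.1245]
ee_rot: [-180.0, 0.0, -179.9]
force: [-1.1, 0.3, 9.6]
gripper_width: 0.0257
grasp_force: 40.0
```

Seated: z has stopped at 0.1245 m while the force climbs. I'll add a little more push and hold it for over 3 s.

Emit:
servo_tool([
  [[0, 0, 0.001], 0, 1],
  [[0, 0, 0.0005], 0, 1],
  [[0, 0, 0], 0, 1],
  [[0, 0, 0], 0, 1],
  [[0, 0, 0], 0, 1],
  [[0, 0, 0], 0, 1],
  [[0, 0, 0], 0, 1],
  [[0, 0, 0], 0, 1],
  [[0, 0, 0], 0, 1],
  [[0, 0, 0], 0, 1],
  [[0, 0, 0], 0, 1],
  [[0, 0, 0], 0, 1],
  [[0, 0, 0], 0, 1],
  [[0, 0, 0], 0, 1],
  [[0, 0, 0], 0, 1],
  [[0, 0, 0], 0, 1],
  [[0, 0, 0], 0, 1],
  [[0, 0, 0], 0, 1],
  [[0, 0, 0], 0, 1],
  [[0, 0, 0], 0, 1],
])

```text
t: 13.8
tool_pos: [0.5499, -0.2107, 0.1245]
ee_rot: [-180.0, 0.0, -179.9]
force: [-0.6, 1.3, 12.4]
gripper_width: 0.0257
grasp_force: 40.0
```

Emit:
servo_tool([
  [[0, 0, 0], 0, 1],
  [[0, 0, 0], 0, 1],
  [[0, 0, 0], 0, 1],
  [[0, 0, 0], 0, 1],
  [[0, 0, 0], 0, 1],
  [[0, 0, 0], 0, 1],
  [[0, 0, 0], 0, 1],
  [[0, 0, 0], 0, 1],
  [[0, 0, 0], 0, 1],
  [[0, 0, 0], 0, 1],
  [[0, 0, 0], 0, 1],
  [[0, 0, 0], 0, 1],
  [[0, 0, 0], 0, 1],
  [[0, 0, 0], 0, 1],
  [[0, 0, 0], 0, 1],
  [[0, 0, 0], 0, 1],
  [[0, 0, 0], 0, 1],
  [[0, 0, 0], 0, 1],
  [[0, 0, 0], 0, 1],
  [[0, 0, 0], 0, 1],
])

```text
t: 15.8
tool_pos: [0.5499, -0.2107, 0.1245]
ee_rot: [-180.0, 0.0, -179.9]
force: [-1.2, 1.8, 12.3]
gripper_width: 0.0257
grasp_force: 40.0
```

```bash
python3 ov.py pics/p3.png
```

```text
15.8 [ 0.54990512 -0.21071374  0.1244846 ] [-1.79968561e+02  4.52509258e-02 -1.79857986e+02] [-1.15317432  1.8097779  12.31019875] 0.025670655141792346
```

View pics/p3.png

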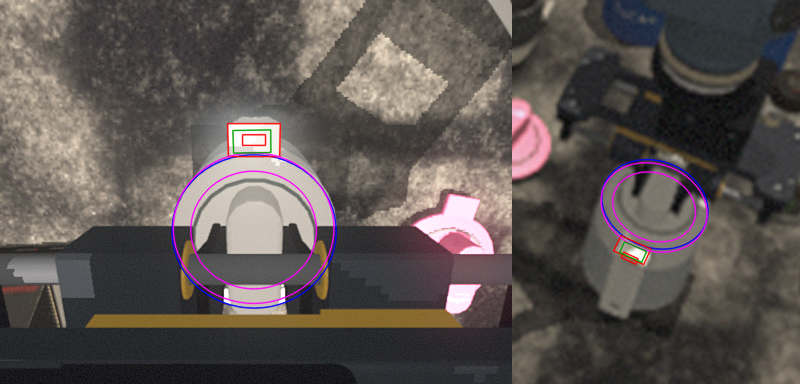

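The picture shows the lid flush on the rim, with its ear over the pocket at (254,140). It has been held for over 4 s at about 13 N, so I'll hand it in.

```bash
python3 -c "
from bench import robot
print(robot.finish_job())"
```

```text
the job is handed in; nothing more can be done
None
```

I put the lid on the grinder with its tongue in the pocket, pressed it level with about 13 N, held it for over 4 s, and handed the job in still pressed; no verdict was returned, and I couldn't read the switch itself.

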